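# Square up the reed retainers on the bench shelf

## Robot

A 6-joint arm with a two-finger parallel gripper is mounted at the origin on the work surface. World frame = base frame: x ahead of the robot, y to its left, z up, the work surface at z = 0. Lengths are in m, angles in degrees, forces in N, time in s.
With the tool pointing down it reaches from about 0.375 to 0.9 m from the base axis. Payload 3.1 kg.
Tool frame: the origin (TCP) lies on the centre line of the jaws, within the pads' length; the fingertips stand 25 mm ahead of it and the grasp point (between the pads) lies 6 mm ahead of it; z points along the fingers, y is the line along which they close (so a half turn about z gives the same grasp; the last joint's range is limited). The gripper opens to 87 mm and grips with 3 to 60 N. Pads are 19 mm wide; open, the fingers measure 117 mm over their backs; the gripper's body (75 mm by 190 mm) begins 51 mm behind the grasp point.
Start: joints at [54.001, 30.224, 82.088, -0, 67.689, -10.227], TCP at [0.272, 0.563, 0.248] pointing down, gripper open.
Joint ranges: [-176.69, 176.69], [-43.24, 126.21], [12.49, 139.97], [-82, 262], [0, 151.66], [-163.58, 163.58]. Speed limits (degrees/s): [159.86, 159.86, 180, 180, 180, 180].

## Interface

Orientations are given as a 3x3 rotation matrix whose columns are the frame's x, y, z axes.
In Python, from rig import bot, cams, models gives the robot as it stands. The module is installed in compiled form; this text tells all that it offers.
- The arm moves only by the shell command python3 -m handwheel 'ROWS' [OPENING]. ROWS is JSON, a list of rows, each a list of 6 numbers: the shift along the world's x, y, z each as a share of 1 m, from -1 to 1, then the turn, a rotation vector about the world's x, y, z each as a share of 2 rad, from -1 to 1. In form: [[dx, dy, dz, wx, wy, wz], ...]. A call has exactly 8 rows; each row is the pose to reach, as a shift and turn from the pose commanded when the call began; what a row does not reach only later rows make up. A row lasts 1/12 s, in which the tool goes at most 41.7 mm and 7.16 degrees, less where a joint would pass 70% of its speed; a pose out of reach is approached as far as the arm can. A call with a number of a shift or a turn outside -1 to 1 is refused whole. A call with a gripper value outside its range is refused whole. OPENING is the opening, from -1 (shut) to 1 (fully open), so that 0 is half open, set as the call begins (- or left out, the last holds). The fingers move at their own pace and stop on an object; the grip force is fixed at half the most. Time passes only in rows, so rows that repeat a pose let the fingers close, or fill a call up. It gives the time, the measured TCP pose, the force, the opening and the grip force at its end, in the units of the state.
- bot.read_state(): the state, without advancing time (a new reading comes with each control period).
- cams.capture(name): name is "scene" or "top" or "wrist"; returns (picture, depth): 420x560x3 uint8, blue, green, red; 420x560 float32, m along the optical axis (not along the pixel's ray), 0 where there is no reading.
- cams.calibration(name): a dict with "mtx" (3x3 intrinsics, pixels), "R" (3x3) and "t" (3): a world point X has camera coordinates R X + t; the wrist camera has in their place "tool_from_camera" (4x4, takes a point from camera to tool coordinates, whose origin is the TCP and whose axes are the flange's). Camera axes: x right, y down, z forward; pixel columns grow to the right and rows downward; lengths in m; the calibration is good to about 2 mm. A picture is of the moment at which its call begins: read the wrist's pose just before it. calibration takes no time and is no camera call.
- bot.hand_in(): hands the job in; it is judged then, once.
Trained networks look in the newest picture that a camera, given by its name, has taken for a name from the list of things; names that differ only in an ending like _2 or _b are one class to them, and where a whole thing is asked for, a point or a joint stands for the part that bears it (a point fixed in the world has none). Each returns a list of dicts, best first, with "conf" (0 to 1); they miss things now and then, are a little off and sometimes report something else, mostly with a low value. They report only what shows in the picture. A call takes as long as a camera call.
- models.spot_in(query, camera): "position" ([column, row] in pixels, amid what is visible of it).
- models.tip_of(query, camera): "position" ([column, row] in pixels: a listed point, or the origin of a listed thing).
The state is a dict: "time_s": time; "joint_positions": joint angles; "qvel": joint speeds; "tau": joint torques, N m; "position": TCP position; "tcp_rot": TCP orientation; "force": force on the tool from outside, world axes, zero at the start; "moment": the same for the moment, N m; "opening": opening from 0.0 (shut) to 1.0 (fully open); "grasp_force": force on a finger pad.
Only numpy, scipy, OpenCV 4.12 (cv2) and the standard library are available. Lean on these libraries where they do the work, as an engineer would, in place of code of your own. Each camera call takes 0.05 s, during which the arm holds its last target. There are 200 camera calls.

## Task

Lift the freshly formed bronze reed retainer out of the open die and set it down on the low shelf with the other three, without dropping any. Push all four into one neat row, side by side and touching, lengthways towards the back rail: ends fully home against the rail and the row snug against the end stop. Leave the bushing, the lap and the orange seal ring where they are, and let nothing fall off the shelf.

Things in the scene. Friction and masses are not known exactly. Their poses are not given: they have to be found in the camera images.
- shelf: low grey shelf fixed on the bench, board 190 mm deep (x), 385 mm long (y), upper face 60 mm above the bench; origin on the bench under its centre; x points to the back rail, away from the robot, y to the end stop, z up. Aluminium rail and stop 16 mm high over the board: rail's inner face at x = +85 mm, stop's at y = +185 mm. Front edge and other end open; smooth
- die: open steel die fixed on the bench, 220 x 120 mm base 14 mm high, block 190 (x) x 102 mm (y), top at 40 mm; origin on the bench under its centre, z up. Cavity 123 x 37 mm along x, floor 28 mm above the bench. Its side walls are cut away down to the base for x = -30 to 30 mm: finger room at the part's middle. Pillars 18 mm thick, top at 70 mm, at (80, 36) and (-80, -36) mm
- retainer_1: bronze reed retainer: bridge-shaped bar 120 mm long (x), 34 mm wide (y), flat upright sides and ends, 380 g; feet (end 24 mm) 12 mm thick, flat below; middle arched, underside 6 and top 18 mm above the feet's underside; origin mid-footprint at the feet's underside, z up; same either way round; starts askew on the shelf
- retainer_2: same part as retainer_1, also askew on the shelf at the start; origin and axes as there
- retainer_3: same part as retainer_1, also askew on the shelf at the start; origin and axes as there
- retainer_4: same part as retainer_1, at the start in the die cavity, along the die's x, feet on the cavity floor 28 mm above the bench; its middle then lies 34 to 46 mm above the bench, over a saddle 30 mm wide, and can be pinched across the 34 mm width; lifts straight up, 1.5 mm play all round; origin and axes as retainer_1
- bushing: zinc-plated stud bushing standing on the shelf near the open end, flange 54 mm across, barrel 38 mm across, 56 mm tall; origin at the centre of its underside; loose, to be left alone
- lap: round cast iron hand lap on the bench beside the die, 96 mm across, 22 mm thick, with a wooden knob up to 58 mm; origin at the centre of its underside; loose, to be left alone
- seal_ring: orange silicone seal ring lying flat on the bench beside the die, 90 mm outside, 68 mm inside, 12 mm high; origin at the centre of its underside; loose, to be left alone

How it is judged:
By the outcome, as a careful person would: the job done as asked, in the order asked, and still so for the second after the job is handed in, with the robot touching nothing.
It also fails if it takes over 66 s, if anything falls off the work surface, if the arm or the gripper's body presses on something with over 40 N, if the wrist force passes 120 N, or if a joint passes its speed limit or range.

## Working session

There is one attempt and no reset: what is moved stays moved. The work goes in short steps, Python scripts to look and compute and a shell command to move; the robot and the scene stay as the last step left them, time stands still between calls to the robot, and variables do not carry over. Pictures are saved under pics/ and viewed, at most 10 in all, crops included, and the job is handed in when it is done.

```bash
mkdir -p pics; cat > h.py <<'E'
import numpy as np, cv2
from rig import bot, cams, models
def snap(n,f):
    s=bot.read_state(); p,d=cams.capture(n); cv2.imwrite('pics/'+f,p); return s,p,d
def ext(n,s=None):
    c=cams.calibration(n); K=np.array(c['mtx'])
    if 'R' in c:
        R=np.array(c['R']);t=np.array(c['t']).ravel(); return K,R.T,-R.T@t
    T=np.array(c['tool_from_camera']);Rt=np.array(s['tcp_rot']);p=np.array(s['position'])
    return K,Rt@T[:3,:3],Rt@T[:3,3]+p
def onplane(n,uv,z,s=None):
    K,Rw,C=ext(n,s); r=Rw@np.linalg.inv(K)@np.array([uv[0],uv[1],1.]); return C+r*(z-C[2])/r[2]
def cloud(n,d,s=None):
    K,Rw,C=ext(n,s); v,u=np.mgrid[:d.shape[0],:d.shape[1]]
    P=np.stack([u,v,np.ones_like(u)],-1)@np.linalg.inv(K).T*d[...,None]
    return P@Rw.T+C
E
python3 - <<'E'
from h import *
s,p,d=snap('top','top0.png')
print(s['tcp_rot'],s['opening'])
for q in ['shelf','die','retainer_1','bushing','lap','seal_ring']:
    for r in models.tip_of(q,'top'):
        print(q,r['conf'],np.round(r['position'],1),np.round(onplane('top',r['position'],0.06 if q[0] in'rb' else 0),3))
np.save('d0.npy',d)
E
```

```text
[[-9.00508614e-01  4.34836294e-01 -1.27823611e-03]
 [ 4.34837994e-01  9.00507022e-01 -1.73870741e-03]
 [ 3.95007500e-04 -2.12154663e-03 -9.99997672e-01]] 0.9978208319025864
die 0.97 [173.2 219. ] [0.53  0.204 0.   ]
die 0.67 [376.6 216.4] [ 0.545 -0.284  0.   ]
retainer_1 0.89 [170.7 216.8] [0.531 0.197 0.06 ]
retainer_1 0.7 [378.1 217. ] [ 0.538 -0.275  0.06 ]
retainer_1 0.67 [292.  215.8] [ 0.538 -0.079  0.06 ]
bushing 0.71 [421.2 214.9] [ 0.544 -0.372  0.06 ]
lap 0.97 [182.8 286.5] [0.37  0.176 0.   ]
seal_ring 0.83 [162.2 154.9] [0.687 0.237 0.   ]
```

View pics/top0.png

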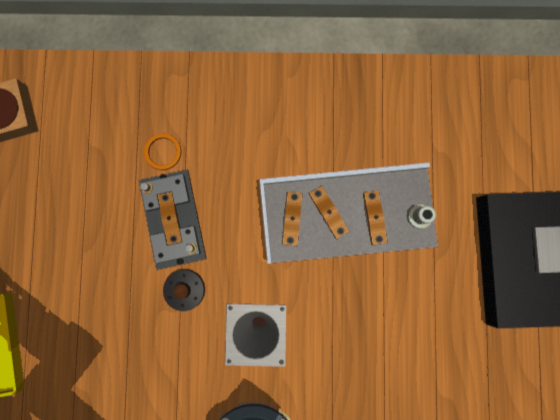

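The top view shows the die at (172,218), seal ring (162,153), lap (184,290). On the shelf (cols 260–437), the stop is at left, rail on top, retainers at (292,218), (328,212), (376,217), and the bushing at (422,216). Now a measurement by color and depth.

```bash
cat > seg.py <<'E'
from h import *
def bars(n,p,d,zlo,zhi,s=None,box=None):
    P=cloud(n,d,s); hsv=cv2.cvtColor(p,cv2.COLOR_BGR2HSV)
    m=(P[...,2]>zlo)&(P[...,2]<zhi)&(hsv[...,1]>110)&(hsv[...,0]>5)&(hsv[...,0]<25)&(d>0)
    if box: m&=(P[...,0]>box[0])&(P[...,0]<box[1])&(P[...,1]>box[2])&(P[...,1]<box[3])
    k,l,st,_=cv2.connectedComponentsWithStats(m.astype(np.uint8),connectivity=4); out=[]
    for i in range(1,k):
        if st[i,4]<100: continue
        q=P[l==i]; (c,sz,a)=cv2.minAreaRect((q[:,:2]*1000).astype(np.float32))
        if sz[0]<sz[1]: a+=90; sz=sz[::-1]
        out.append((np.round(c,1),np.round(sz,1),round((a+90)%180-90,1),st[i,4],np.round(np.percentile(q[:,2],[10,50,95]),4)))
    return out
E
python3 - <<'E'
from seg import *
p=cv2.imread('pics/top0.png');d=np.load('d0.npy');P=cloud('top',d)
for b in bars('top',p,d,.03,.1,box=(.35,.75,-.45,.3)): print(*b)
z=P[...,2]
m=(z>.05)&(z<.1)&(P[...,0]>.35)&(P[...,0]<.8)&(P[...,1]<0.05)&(P[...,1]>-.45)
k,l,st,_=cv2.connectedComponentsWithStats(m.astype(np.uint8))
i=1+st[1:,4].argmax(); q=P[l==i]; print('shelf',cv2.minAreaRect((q[:,:2]*1000).astype(np.float32)),np.median(q[:,2]))
r=q[(q[:,2]>.07)&(q[:,2]<.085)]; print(len(r))
m=(z>.025)&(z<.1)&(P[...,0]>.35)&(P[...,0]<.7)&(P[...,1]>.1)&(P[...,1]<.3)
k,l,st,_=cv2.connectedComponentsWithStats(m.astype(np.uint8))
for i in range(1,k):
  if st[i,4]>80: print('die',cv2.minAreaRect((P[l==i][:,:2]*1000).astype(np.float32)))
# corners of the shelf (upper face/rail tops) by eye
for uv in [(261,181),(429,165),(269,262),(436,247)]: print(uv,np.round(onplane('top',uv,.07),4))
E
```

```text
[ 548.4 -162.2] [120.8  37.5] 31.5 732 [0.0697 0.0734 0.0784]
[ 537.5 -265.1] [120.2  35.2] 9.3 749 [0.0695 0.0733 0.079 ]
[530.4 206.2] [121.2  36.6] 13.8 713 [0.0372 0.0411 0.0465]
[532.  -79.1] [120.9  34.4] -4.1 714 [0.0698 0.0732 0.0788]
[363.1 169.8] [32.  31.6] 39.0 175 [0.0508 0.0554 0.0594]
shelf ((545.5361938476562, -206.5856475830078), (190.46371459960938, 385.8005065917969), 6.560190677642822) 0.06057632737981489
3403
die ((529.2786865234375, 205.3581085205078), (190.71963500976562, 103.38059997558594), 13.321290016174316)
die ((364.5477294921875, 171.49758911132812), (38.25364685058594, 31.92452049255371), 49.74793243408203)
(261, 181) [ 0.6149 -0.0078  0.07  ]
(429, 165) [ 0.6575 -0.3883  0.07  ]
(269, 262) [ 0.4326 -0.0292  0.07  ]
(436, 247) [ 0.4722 -0.4008  0.07  ]
```

```bash
python3 -m handwheel '[[0.03,-0.03,-0.01,0,0,0.05],[0.05,-0.06,-0.02,0,0,0.1],[0.075,-0.095,-0.02,0,0,0.15],[0.1,-0.13,-0.03,0,0,0.2],[0.12,-0.165,-0.03,0,0,0.25],[0.145,-0.2,-0.04,0,0,0.3],[0.17,-0.235,-0.04,0,0,0.343],[0.19,-0.265,-0.05,0,0,0.343]]' 1; python3 -m handwheel '[[0.02,-0.03,0,0,0,0],[0.04,-0.06,0,0,0,0],[0.06,-0.085,0,0,0,0],[0.068,-0.092,0,0,0,0],[0.068,-0.092,0,0,0,0],[0.068,-0.092,0,0,0,0],[0.068,-0.092,0,0,0,0],[0.068,-0.092,0,0,0,0]]'; python3 - <<'E'
from seg import *
s,p,d=snap('wrist','w1.png'); print(s['time_s'],s['joint_positions'],s['position'])
print(np.degrees(np.arctan2(s['tcp_rot'][1][1],s['tcp_rot'][0][1])))
for b in bars('wrist',p,d,.025,.06,s): print(*b)
P=cloud('wrist',d,s);print([np.round(np.percentile(P[...,2][d>0],k),3) for k in (1,20,50,80,99)])
E
```

```text
time_s: 1.02
position: [0.4628, 0.2978, 0.199]
tcp_rot: [[-0.971, -0.237, 0.003], [-0.237, 0.971, 0.001], [-0.003, 0.0, -1.0]]
force: [0.2, 0.7, -0.1]
opening: 1.005
grasp_force: 0.0
time_s: 1.68
position: [0.5274, 0.2085, 0.1978]
tcp_rot: [[-0.972, -0.236, -0.001], [-0.236, 0.972, 0.0], [0.001, 0.0, -1.0]]
force: [-0.1, 0.4, -0.1]
opening: 0.999
grasp_force: 0.0
1.6833 [ 1.02774864e+01  2.94284646e+01  9.33552211e+01  2.72254835e-02
  5.72833844e+01 -9.33944769e+01] [0.52735958 0.2085474  0.19784888]
103.65721964851834
[367.2 170.3] [32.6 24.1] -76.2 1176 [0.0522 0.0563 0.0588]
[529.7 203.6] [121.8  33.9] 13.6 2013 [0.0393 0.041  0.0461]
[np.float64(-0.002), np.float64(-0.0), np.float64(0.015), np.float64(0.267), np.float64(0.293)]
```

View pics/w1.png

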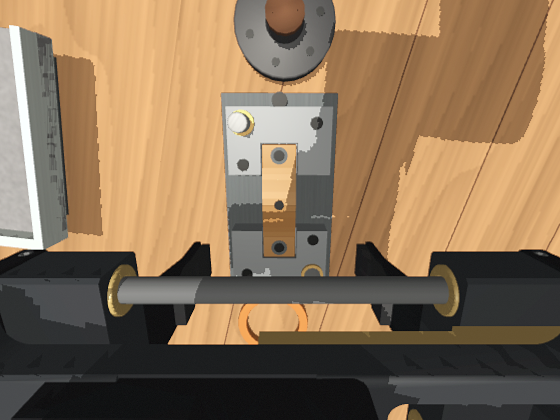

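The wrist view shows the retainer in the die between (278,145) and (278,255), square to the fingers; both cameras agree within 3 mm. I go down and grip.

```bash
python3 -m handwheel '[[0.002,-0.003,-0.035,0,0,0],[0.0025,-0.004,-0.07,0,0,0],[0.0025,-0.004,-0.1,0,0,0],[0.0025,-0.004,-0.12,0,0,0],[0.0025,-0.004,-0.135,0,0,0],[0.0025,-0.004,-0.142,0,0,0],[0.0025,-0.004,-0.142,0,0,0],[0.0025,-0.004,-0.142,0,0,0]]'; python3 -m handwheel '[[0,0,0,0,0,0],[0,0,0,0,0,0],[0,0,0,0,0,0],[0,0,0,0,0,0],[0,0,0,0,0,0],[0,0,0,0,0,0],[0,0,0,0,0,0],[0,0,0,0,0,0]]' -1
```

```text
time_s: 2.4
position: [0.5312, 0.2038, 0.0562]
tcp_rot: [[-0.972, -0.235, 0.0], [-0.235, 0.972, 0.0], [-0.0, 0.0, -1.0]]
force: [-0.1, 0.2, 0.0]
opening: 0.998
grasp_force: 0.0
time_s: 3.07
position: [0.5313, 0.2031, 0.056]
tcp_rot: [[-0.972, -0.234, 0.0], [-0.234, 0.972, -0.0], [-0.0, -0.0, -1.0]]
force: [0.2, -0.3, 0.1]
opening: 0.481
grasp_force: 0.0
```

```bash
python3 -m handwheel '[[0,0,0,0,0,0],[0,0,0,0,0,0],[0,0,0,0,0,0],[0,0,0,0,0,0],[0,0,0.005,0,0,0],[0,0,0.01,0,0,0],[0,0,0.02,0,0,0],[0,0,0.03,0,0,0]]'; python3 -m handwheel '[[0,0,0.03,0,0,0],[0,0,0.06,0,0,0],[0,0,0.09,0,0,0],[0,0,0.11,0,0,0],[0,0,0.12,0,0,0],[0,0,0.12,0,0,0],[0,0,0.12,0,0,0],[0,0,0.12,0,0,0]]'; python3 - <<'E'
from seg import *
s,p,d=snap('top','t2.png'); print(s['position'])
z=s['position'][2]-.025
for b in bars('top',p,d,z-.01,z+.03,box=(.35,.75,0,.35)): print(*b)
for q in ['bushing']:
    for r in models.tip_of(q,'top'): print(r, onplane('top',r['position'],.06))
P=cloud('top',d); m=(P[...,2]>.09)&(P[...,2]<.125)&(P[...,1]<-.3)&(P[...,1]>-.42)&(P[...,0]>.45)&(P[...,0]<.62)
print('bushing top',cv2.minEnclosingCircle((P[m][:,:2]*1000).astype(np.float32)),m.sum())
E
```

```text
time_s: 3.73
position: [0.5306, 0.2024, 0.0856]
tcp_rot: [[-0.972, -0.235, -0.002], [-0.235, 0.972, -0.002], [0.003, -0.001, -1.0]]
force: [-0.3, 0.8, -4.2]
opening: 0.387
grasp_force: 30.0
time_s: 4.4
position: [0.53, 0.2026, 0.2044]
tcp_rot: [[-0.972, -0.234, -0.004], [-0.234, 0.972, -0.001], [0.004, -0.0, -1.0]]
force: [-0.6, -1.0, -3.7]
opening: 0.385
grasp_force: 30.0
[0.5300201  0.20260954 0.20437292]
[489.3 193. ] [37.8 35. ] 13.9 269 [0.186  0.1881 0.1916]
{'position': [419.0, 216.4], 'conf': 0.73} [ 0.54093201 -0.3671344   0.06      ]
bushing top ((540.1539916992188, -366.7832946777344), 19.965909957885742) 304
```

Held at 30 N. Carry it over the shelf to the space between retainer_3 and the bushing, hovering.

```bash
python3 -m handwheel '[[0.002,-0.025,0,0,0,0],[0.005,-0.06,0,0,0,-0.02],[0.009,-0.1,0,0,0,-0.04],[0.012,-0.14,0,0,0,-0.06],[0.016,-0.18,0,0,0,-0.08],[0.02,-0.22,0,0,0,-0.105],[0.024,-0.26,0,0,0,-0.105],[0.027,-0.3,0,0,0,-0.105]]'; python3 -m handwheel '[[0.004,-0.04,0,0,0,0],[0.008,-0.08,0,0,0,0],[0.011,-0.12,0,0,0,0],[0.015,-0.16,0,0,0,0],[0.018,-0.19,0,0,0,0],[0.019,-0.21,-0.01,0,0,0],[0.019,-0.2195,-0.02,0,0,0],[0.019,-0.2195,-0.03,0,0,0]]'; python3 -m handwheel '[[0,0,-0.005,0,0,0],[0,0,-0.01,0,0,0],[0,0,-0.01,0,0,0],[0,0,-0.01,0,0,0],[0,0,-0.01,0,0,0],[0,0,-0.01,0,0,0],[0,0,-0.01,0,0,0],[0,0,-0.01,0,0,0]]'; python3 - <<'E'
from seg import *
s,p,d=snap('wrist','w3.png'); print(s['position'],s['joint_positions'],s['grasp_force'],np.degrees(np.arctan2(s['tcp_rot'][1][1],s['tcp_rot'][0][1])))
for b in bars('wrist',p,d,.065,.09,s): print(*b)
for b in bars('wrist',p,d,.12,.19,s): print('held',*b)
P=cloud('wrist',d,s); m=(P[...,2]>.105)&(P[...,2]<.125)&(P[...,1]<-.33)&(P[...,1]>-.42)&(P[...,0]>.48)&(P[...,0]<.6)
print('bushing top',cv2.minEnclosingCircle((P[m][:,:2]*1000).astype(np.float32)),m.sum())
E
```

```text
time_s: 5.17
position: [0.5577, -0.0987, 0.2045]
tcp_rot: [[-1.0, -0.026, -0.002], [-0.026, 1.0, 0.001], [0.002, 0.001, -1.0]]
force: [0.6, 0.3, -4.3]
opening: 0.386
grasp_force: 30.0
time_s: 5.83
position: [0.5764, -0.3176, 0.1733]
tcp_rot: [[-1.0, -0.024, -0.002], [-0.024, 1.0, 0.001], [0.002, 0.001, -1.0]]
force: [-0.1, 0.3, -4.3]
opening: 0.382
grasp_force: 30.0
time_s: 6.5
position: [0.5776, -0.3163, 0.1666]
tcp_rot: [[-1.0, -0.026, 0.001], [-0.026, 1.0, -0.001], [-0.001, -0.001, -1.0]]
force: [-0.4, -0.2, -3.4]
opening: 0.388
grasp_force: 30.0
[ 0.57760277 -0.31632964  0.16655681] [-3.84116874e+01  3.80272458e+01  8.11056307e+01  8.49147747e-04
  6.08058478e+01 -1.29929909e+02] 29.998546242713928 91.51779135431731
[ 535.7 -267.7] [119.1  34.1] 9.1 5483 [0.0714 0.0734 0.078 ]
[ 545.3 -164. ] [120.2  35. ] 31.6 6089 [0.0709 0.0729 0.0779]
[559.2 -99.7] [65.2 20. ] 12.4 1116 [0.0667 0.0713 0.0736]
held [ 530.1 -318.7] [34.  29.2] -88.6 1812 [0.1497 0.1505 0.1515]
held [ 566.6 -316.8] [35.4 30.8] -89.1 2725 [0.1536 0.1557 0.1572]
held [ 612.5 -316.5] [34.  20.4] -88.6 1343 [0.1501 0.1509 0.1518]
bushing top ((539.8702392578125, -368.94830322265625), 19.327091217041016) 2709
```

View pics/w3.png

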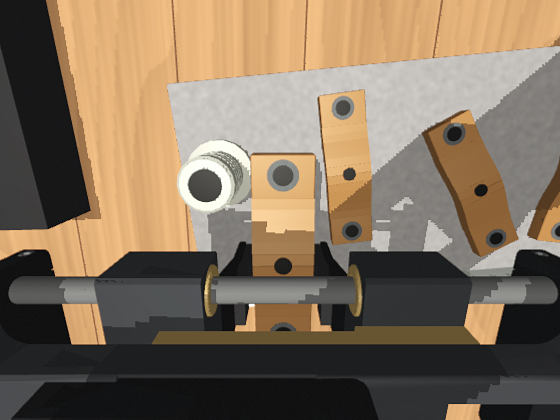

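Wrist view: held part at (283,240), bushing left (207,180), retainer_3 at (348,165); there is a clear gap on both sides. Setting it down gently with a small opening.

```bash
python3 -m handwheel '[[0,-0.001,-0.02,0,0,0],[0,-0.001,-0.04,0,0,0],[0,-0.001,-0.055,0,0,0],[0,-0.001,-0.066,0,0,0],[0,-0.001,-0.072,0,0,0],[0,-0.001,-0.076,0,0,0],[0,-0.001,-0.078,0,0,0],[0,-0.001,-0.0785,0,0,0]]'; python3 -m handwheel '[[0,0,0,0,0,0],[0,0,0,0,0,0],[0,0,0,0,0,0],[0,0,0,0,0,0],[0,0,0,0,0,0],[0,0,0,0,0,0],[0,0,0.01,0,0,0],[0,0,0.03,0,0,0]]' -0.11; python3 -m handwheel '[[0,0,0.03,0,0,0],[0,0,0.05,0,0,0],[0,0.0,0.06,0,0,0],[-0.01,0.01,0.06,0,0,0.02],[-0.02,0.02,0.06,0,0,0.05],[-0.03,0.035,0.06,0,0,0.07],[-0.042,0.048,0.06,0,0,0.07],[-0.042,0.048,0.06,0,0,0.07]]'; python3 - <<'E'
from seg import *
s,p,d=snap('wrist','w4.png'); print(s['position'],np.degrees(np.arctan2(s['tcp_rot'][1][1],s['tcp_rot'][0][1])))
for b in bars('wrist',p,d,.065,.09,s): print(*b)
s,p,d=snap('top','t4.png')
for b in bars('top',p,d,.063,.09,box=(.35,.75,-.45,.1)): print('top',*b)
E
```

```text
time_s: 7.22
position: [0.5778, -0.3178, 0.0881]
tcp_rot: [[-1.0, -0.026, 0.001], [-0.026, 1.0, -0.001], [-0.001, -0.001, -1.0]]
force: [0.5, 0.0, -3.9]
opening: 0.389
grasp_force: 30.0
time_s: 7.88
position: [0.5757, -0.3162, 0.1157]
tcp_rot: [[-1.0, -0.026, -0.005], [-0.026, 1.0, 0.004], [0.004, 0.004, -1.0]]
force: [0.2, 0.6, 0.4]
opening: 0.444
grasp_force: 0.0
time_s: 8.55
position: [0.5323, -0.266, 0.1769]
tcp_rot: [[-0.986, -0.166, -0.005], [-0.166, 0.986, 0.004], [0.004, 0.005, -1.0]]
force: [-0.9, 0.6, -1.0]
opening: 0.443
grasp_force: 0.0
[ 0.53229253 -0.26598274  0.17691914] 99.57387259955624
[ 489.9 -274.4] [32.8 27.1] -81.6 565 [0.0711 0.0719 0.073 ]
[513.2 -80.4] [85.6 36.1] -4.8 3767 [0.0705 0.0737 0.078 ]
[ 521.5 -178.6] [64.4 34.3] 32.1 2390 [0.0711 0.0728 0.0778]
[ 554.6 -319.3] [78.9 33.5] 1.4 2313 [0.0713 0.0729 0.0778]
[ 554.2 -264.6] [65.3 33.6] 9.1 2153 [0.0718 0.0753 0.0783]
top [ 546.9 -161.1] [117.4  35. ] 31.2 705 [0.0701 0.0736 0.0787]
top [531.  -79.2] [118.4  33.5] -4.7 698 [0.0699 0.0733 0.0789]
```

View pics/w4.png

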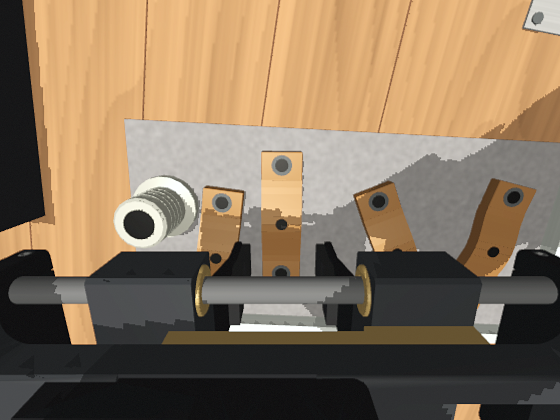

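Retainer_4 is now on the shelf between the bushing (150,215) and retainer_3 (282,225), touching neither. Next I hover exactly over retainer_3, checking the settled pose.

```bash
python3 -c "
from h import *
s=bot.read_state();print(s['time_s'],s['position'],s['qvel'])"; python3 -m handwheel '[[0.01,0.001,-0.01,0,0,0],[0.02,0.002,-0.02,0,0,0],[0.027,0.003,-0.03,0,0,-0.004],[0.027,0.003,-0.04,0,0,-0.004],[0.027,0.003,-0.045,0,0,-0.004],[0.027,0.003,-0.045,0,0,-0.004],[0.027,0.003,-0.045,0,0,-0.004],[0.027,0.003,-0.045,0,0,-0.004]]' -0.1; python3 -c "
from h import *
s=bot.read_state();print(s['time_s'],s['position'],np.degrees(np.arctan2(s['tcp_rot'][1][1],s['tcp_rot'][0][1])))"
```

```text
8.65 [ 0.53541505 -0.2693129   0.17757469] [-0.45729542  0.78790294 -2.60939007 -0.09464686 -0.48478231 -0.01408611]
time_s: 9.32
position: [0.5623, -0.2665, 0.1325]
tcp_rot: [[-0.988, -0.157, 0.0], [-0.157, 0.988, -0.0], [-0.0, -0.0, -1.0]]
force: [-0.1, -0.7, 0.4]
opening: 0.451
grasp_force: 0.0
9.3167 [ 0.56227548 -0.26653265  0.13251884] 99.05507645794363
```

```bash
python3 -m handwheel '[[0,0.0036,-0.005,0,0,0],[0,0.0036,-0.01,0,0,0],[0,0.0036,-0.016,0,0,0],[0,0.0036,-0.02,0,0,0],[0,0.0036,-0.024,0,0,0],[0,0.0036,-0.028,0,0,0],[0,0.0036,-0.031,0,0,0],[0,0.0036,-0.032,0,0,0]]' -0.14; python3 -m handwheel '[[0,0,0,0,0,0],[0,0,-0.002,0,0,0],[0,0,-0.004,0,0,0],[0,0,-0.006,0,0,0],[0,0,-0.008,0,0,0],[0,0,-0.01,0,0,0],[0,0,-0.012,0,0,0],[0,0,-0.0125,0,0,0]]'
```

```text
time_s: 9.98
position: [0.562, -0.2626, 0.0997]
tcp_rot: [[-0.988, -0.157, -0.001], [-0.157, 0.988, 0.001], [0.001, 0.001, -1.0]]
force: [0.0, -0.2, 0.0]
opening: 0.429
grasp_force: 0.0
time_s: 10.65
position: [0.5621, -0.2626, 0.0875]
tcp_rot: [[-0.988, -0.158, -0.001], [-0.158, 0.988, 0.0], [0.001, 0.0, -1.0]]
force: [-0.2, -0.2, -0.4]
opening: 0.429
grasp_force: 0.0
```

```bash
python3 -m handwheel '[[0,0,0,0,0,0],[0,0,0,0,0,0],[0,0,0.003,0,0,0],[0.005,0.008,0.003,0,0,-0.01],[0.011,0.016,0.003,0,0,-0.023],[0.018,0.026,0.003,0,0,-0.023],[0.026,0.037,0.003,0,0,-0.023],[0.026,0.037,0.003,0,0,-0.023]]' -0.4; python3 -m handwheel '[[0,0,-0.001,0,0,0],[0,0,-0.0025,0,0,0],[0,0,-0.0025,0,0,0],[0,0,-0.0025,0,0,0],[0,0,-0.0025,0,0,0],[0,0,-0.0025,0,0,0],[0,0,-0.0025,0,0,0],[0,0,-0.0025,0,0,0]]'; python3 -m handwheel '[[0,0,0,0,0,0],[0,0,0,0,0,0],[0,0,0,0,0,0],[0,0,0,0,0,0],[0,0,0.01,0,0,0],[0,0,0.03,0,0,0],[0,0,0.05,0,0,0],[0,0,0.07,0,0,0]]' -0.1; python3 -m handwheel '[[0,0,0.01,0,0,-0.06],[0,0,0.02,0,0,-0.12],[0,0,0.02,0,0,-0.18],[0,0,0.02,0,0,-0.24],[0,0,0.02,0,0,-0.3],[0,0,0.02,0,0,-0.36],[0,0,0.02,0,0,-0.42],[0,0,0.02,0,0,-0.48]]' 1;  python3 -m handwheel '[[-0.01,-0.02,0,0,0,-0.06],[-0.02,-0.04,0,0,0,-0.12],[-0.02,-0.041,0,0,0,-0.18],[-0.02,-0.041,0,0,0,-0.24],[-0.02,-0.041,0,0,0,-0.304],[-0.02,-0.041,0,0,0,-0.304],[-0.02,-0.041,0,0,0,-0.304],[-0.02,-0.041,0,0,0,-0.304]]'; python3 - <<'E'
from seg import *
s,p,d=snap('wrist','w5.png'); print(s['position'],s['joint_positions'],np.degrees(np.arctan2(s['tcp_rot'][1][1],s['tcp_rot'][0][1])))
for b in bars('wrist',p,d,.065,.09,s): print(*b)
s,p,d=snap('top','t5.png')
E
```

```text
time_s: 11.32
position: [0.5897, -0.2231, 0.0907]
tcp_rot: [[-0.993, -0.114, 0.001], [-0.114, 0.993, 0.001], [-0.001, 0.001, -1.0]]
force: [-0.2, -0.4, -4.7]
opening: 0.385
grasp_force: 30.0
time_s: 11.98
position: [0.5882, -0.226, 0.0884]
tcp_rot: [[-0.994, -0.112, -0.0], [-0.112, 0.994, -0.0], [0.0, -0.0, -1.0]]
force: [0.5, -0.1, -4.8]
opening: 0.383
grasp_force: 30.0
time_s: 12.65
position: [0.5884, -0.2258, 0.1599]
tcp_rot: [[-0.994, -0.112, 0.0], [-0.112, 0.994, -0.0], [-0.0, -0.0, -1.0]]
force: [0.5, -0.2, -0.6]
opening: 0.455
grasp_force: 0.0
time_s: 13.32
position: [0.5885, -0.2258, 0.1795]
tcp_rot: [[-0.657, 0.754, 0.001], [0.754, 0.657, -0.001], [-0.001, 0.0, -1.0]]
force: [-0.7, 0.9, 0.6]
opening: 0.952
grasp_force: 0.0
time_s: 13.98
position: [0.5685, -0.2667, 0.179]
tcp_rot: [[-0.118, 0.993, 0.001], [0.993, 0.118, -0.0], [-0.0, 0.0, -1.0]]
force: [0.3, 0.3, 0.4]
opening: 1.003
grasp_force: 0.0
[ 0.56846437 -0.26674555  0.17896733] [-3.53185122e+01  3.50196963e+01  8.53169171e+01 -2.34447718e-03
  5.96254655e+01 -4.20683639e+01] 6.75104277510261
[ 578.2 -101.2] [20.   2.6] -4.6 108 [0.0657 0.0684 0.0722]
[ 545.4 -163.4] [119.6  34.1] 31.4 5931 [0.0715 0.0736 0.0781]
[ 561.8 -229.6] [119.   34.1] 6.5 5011 [0.0715 0.0733 0.078 ]
[ 575.7 -313. ] [119.3  26.5] 3.2 2712 [0.0702 0.0728 0.0779]
```

View pics/w5.png

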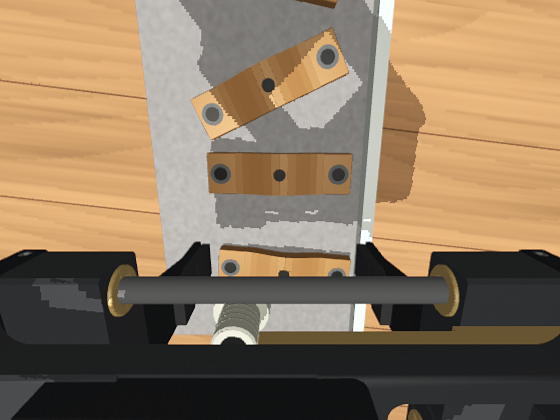

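Wrist view: retainer_3 at (280,175) is square to the fingers, retainer_2 at (268,85) askew, retainer_4 at (284,265), rail at right. The pusher sits in the gap, so I go down and push towards the stop.

```bash
python3 -m handwheel '[[0,0,-0.02,0,0,0],[0,0,-0.04,0,0,0],[0,0,-0.06,0,0,0],[0,0,-0.075,0,0,0],[0,0,-0.085,0,0,0],[0,0,-0.09,0,0,0],[0,0,-0.091,0,0,0],[0,0,-0.091,0,0,0]]'; python3 -m handwheel '[[-0.001,0.008,0,0,0,0],[-0.002,0.016,0,0,0,0],[-0.0028,0.024,0,0,0,0],[-0.0036,0.032,0,0,0,0],[-0.0045,0.04,0,0,0,0],[-0.0055,0.048,0,0,0,0],[-0.0064,0.056,0,0,0,0],[-0.0073,0.064,0,0,0,0]]'; python3 -m handwheel '[[-0.001,0.008,0,0,0,0],[-0.002,0.016,0,0,0,0],[-0.0028,0.024,0,0,0,0],[-0.0036,0.032,0,0,0,0],[-0.0042,0.037,0,0,0,0],[-0.0047,0.042,0,0,0,0],[-0.0053,0.047,0,0,0,0],[-0.0055,0.048,0,0,0,0]]'; python3 - <<'E'
from seg import *
s,p,d=snap('wrist','w6.png'); print(s['position'],np.degrees(np.arctan2(s['tcp_rot'][1][1],s['tcp_rot'][0][1])))
for b in bars('wrist',p,d,.065,.09,s): print(*b)
E
```

```text
time_s: 14.75
position: [0.5686, -0.2669, 0.0877]
tcp_rot: [[-0.115, 0.993, 0.0], [0.993, 0.115, -0.0], [-0.0, 0.0, -1.0]]
force: [0.5, 0.2, -0.4]
opening: 1.0
grasp_force: 0.0
time_s: 15.42
position: [0.5611, -0.202, 0.0877]
tcp_rot: [[-0.115, 0.993, 0.0], [0.993, 0.115, -0.0], [-0.0, 0.0, -1.0]]
force: [0.3, -2.5, 2.1]
opening: 1.001
grasp_force: 1.5
time_s: 16.08
position: [0.5555, -0.154, 0.0874]
tcp_rot: [[-0.115, 0.993, 0.0], [0.993, 0.115, 0.0], [0.0, 0.0, -1.0]]
force: [1.4, -5.0, 2.1]
opening: 0.994
grasp_force: 2.5
[ 0.55550168 -0.15400263  0.0874301 ] 6.618339698986004
[537.  -95.7] [136.7 104.4] 6.3 40707 [0.0716 0.0734 0.078 ]
```

View pics/w6.png

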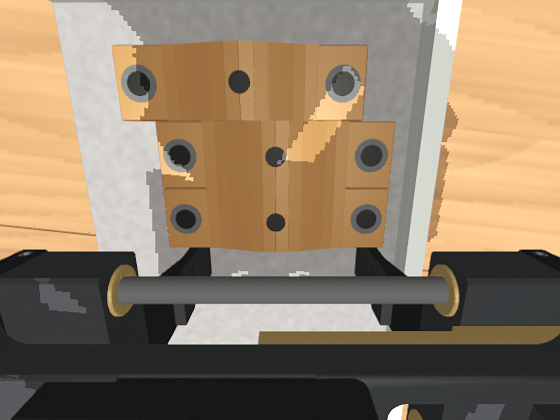

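All three lie flush against each other (wrist view rows 45–245), with the stop still ahead. I push on 20 mm, then back off, lift and turn towards retainer_4.

```bash
python3 -m handwheel '[[-0.0008,0.006,0,0,0,0],[-0.0014,0.012,0,0,0,0],[-0.002,0.016,0,0,0,0],[-0.0023,0.019,0,0,0,0],[-0.0024,0.02,0,0,0,0],[-0.0024,0.02,0,0,0,0],[-0.0015,0.013,0,0,0,0],[-0.0005,0.005,0.005,0,0,0]]';python3 -m handwheel '[[0,-0.005,0.03,0,0,0.05],[0,-0.01,0.06,0,0,0.11],[0.005,-0.03,0.08,0,0,0.17],[0.01,-0.06,0.08,0,0,0.23],[0.015,-0.09,0.08,0,0,0.29],[0.02,-0.12,0.08,0,0,0.35],[0.022,-0.15,0.08,0,0,0.41],[0.022,-0.168,0.08,0,0,0.47]]' 0;python3 -m handwheel '[[0,0,0,0,0,0.06],[0,0,0,0,0,0.12],[0,0,0,0,0,0.18],[0,0,0,0,0,0.24],[0,0,0,0,0,0.271],[0,0,0,0,0,0.271],[0,0,0,0,0,0.271],[0,0,0,0,0,0.271]]'; python3 - <<'E'
from seg import *
s=bot.read_state(); print(s['position'],s['joint_positions'],np.degrees(np.arctan2(s['tcp_rot'][1][1],s['tcp_rot'][0][1])))
s,p,d=snap('wrist','w7.png')
for b in bars('wrist',p,d,.065,.09,s): print(*b)
s,p,d=snap('top','t7.png')
for b in bars('top',p,d,.065,.09,box=(.35,.75,-.45,.1)): print('top',*b)
E
```

```text
time_s: 16.8
position: [0.553, -0.1482, 0.0911]
tcp_rot: [[-0.115, 0.993, -0.005], [0.993, 0.115, 0.004], [0.005, -0.005, -1.0]]
force: [0.3, 0.4, -0.4]
opening: 0.995
grasp_force: 0.0
time_s: 17.47
position: [0.5768, -0.321, 0.1724]
tcp_rot: [[-0.872, 0.49, 0.0], [0.49, 0.872, 0.0], [-0.0, 0.0, -1.0]]
force: [0.8, -0.8, -0.4]
opening: 0.53
grasp_force: 0.0
time_s: 18.13
position: [0.5766, -0.3176, 0.1722]
tcp_rot: [[-1.0, -0.024, -0.001], [-0.024, 1.0, 0.001], [0.001, 0.001, -1.0]]
force: [-0.1, -0.5, -1.1]
opening: 0.503
grasp_force: 0.0
[ 0.57664996 -0.3176261   0.17219778] [-3.85644296e+01  3.76647068e+01  8.08007429e+01  2.92659251e-02
  6.16080799e+01 -1.29970833e+02] 91.39244732309794
[ 546.1 -104.5] [120.   44.6] 7.1 5667 [0.0695 0.0727 0.0778]
[ 529.7 -319.8] [33.1 28.7] 89.9 570 [0.0711 0.072  0.0731]
[ 595.7 -318.4] [67.2 33.6] 1.6 2317 [0.0718 0.0753 0.0784]
top [549.  -72.1] [107.9 100.9] 6.7 1176 [0.0702 0.0733 0.0786]
```

```bash
python3 -m handwheel '[[0,0,-0.02,0,0,0],[0,0,-0.04,0,0,0],[0,0,-0.055,0,0,0],[0,0,-0.07,0,0,0],[0,0,-0.079,0,0,0],[0,0,-0.083,0,0,0],[0,0,-0.084,0,0,0],[0,0,-0.084,0,0,0]]'; python3 -m handwheel '[[0,0,0,0,0,0],[0,0,0,0,0,0],[0,0,0,0,0,0],[0,0,0.002,0,0,0],[0,0,0.004,0,0,0],[-0.0005,0.004,0.004,0,0,0],[-0.0014,0.01,0.004,0,0,0.01],[-0.0024,0.018,0.004,0,0,0.02]]' -0.4; python3 -m handwheel '[[-0.002,0.015,0,0,0,0.01],[-0.004,0.03,0,0,0,0.0236],[-0.006,0.046,0,0,0,0.0236],[-0.008,0.062,0,0,0,0.0236],[-0.01,0.078,0,0,0,0.0236],[-0.0125,0.094,0,0,0,0.0236],[-0.0148,0.11,0,0,0,0.0236],[-0.016,0.12,0,0,0,0.0236]]'; python3 -m handwheel '[[-0.0008,0.006,0,0,0,0],[-0.0013,0.0087,0,0,0,0],[-0.0013,0.0087,0,0,0,0],[-0.0013,0.0087,-0.001,0,0,0],[-0.0013,0.0087,-0.0025,0,0,0],[-0.0013,0.0087,-0.0035,0,0,0],[-0.0013,0.0087,-0.0035,0,0,0],[-0.0013,0.0087,-0.0035,0,0,0]]'
```

```text
time_s: 18.9
position: [0.5773, -0.3179, 0.0887]
tcp_rot: [[-1.0, -0.026, 0.0], [-0.026, 1.0, -0.0], [-0.0, -0.0, -1.0]]
force: [0.3, 0.9, 0.0]
opening: 0.496
grasp_force: 0.0
time_s: 19.57
position: [0.5742, -0.2993, 0.092]
tcp_rot: [[-0.998, -0.067, -0.001], [-0.067, 0.998, 0.0], [0.001, 0.0, -1.0]]
force: [0.2, -0.8, -4.6]
opening: 0.389
grasp_force: 30.0
time_s: 20.23
position: [0.5577, -0.1769, 0.0924]
tcp_rot: [[-0.993, -0.114, -0.001], [-0.114, 0.993, 0.001], [0.001, 0.001, -1.0]]
force: [-0.4, -0.3, -4.1]
opening: 0.386
grasp_force: 30.0
time_s: 20.9
position: [0.5578, -0.1721, 0.0894]
tcp_rot: [[-0.994, -0.113, 0.001], [-0.113, 0.994, -0.001], [-0.001, -0.001, -1.0]]
force: [-0.1, -1.5, 1.4]
opening: 0.389
grasp_force: 30.0
```

```bash
python3 -m handwheel '[[0,0,0,0,0,0],[0,0,0,0,0,0],[0,0,0,0,0,0],[0,0,0,0,0,0],[0,0,0.01,0,0,0],[0,0,0.03,0,0,0],[0,0,0.05,0,0,0],[0,0,0.065,0,0,0]]' -0.1; python3 -m handwheel '[[0,0,0.01,0,0,-0.06],[0,-0.01,0.01,0,0,-0.12],[0.001,-0.02,0.01,0,0,-0.18],[0.003,-0.033,0.01,0,0,-0.24],[0.003,-0.033,0.01,0,0,-0.3],[0.003,-0.033,0.01,0,0,-0.36],[0.003,-0.033,0.01,0,0,-0.42],[0.003,-0.033,0.01,0,0,-0.48]]' 1;  python3 -m handwheel '[[0,0,0,0,0,-0.06],[0,0,0,0,0,-0.12],[0,0,0,0,0,-0.18],[0,0,0,0,0,-0.24],[0,0,0,0,0,-0.304],[0,0,0,0,0,-0.304],[0,0,0,0,0,-0.304],[0,0,0,0,0,-0.304]]'; python3 - <<'E'
from seg import *
s,p,d=snap('wrist','w8.png'); print(s['position'],np.degrees(np.arctan2(s['tcp_rot'][1][1],s['tcp_rot'][0][1])))
for b in bars('wrist',p,d,.065,.09,s): print(*b)
E
```

```text
time_s: 21.57
position: [0.5578, -0.1712, 0.1559]
tcp_rot: [[-0.994, -0.113, 0.002], [-0.113, 0.994, -0.001], [-0.001, -0.001, -1.0]]
force: [-0.1, -0.4, 0.2]
opening: 0.448
grasp_force: 0.0
time_s: 22.23
position: [0.5604, -0.2041, 0.1646]
tcp_rot: [[-0.658, 0.753, 0.0], [0.753, 0.658, -0.0], [-0.0, 0.0, -1.0]]
force: [-0.3, 0.2, -0.1]
opening: 0.951
grasp_force: 0.0
time_s: 22.9
position: [0.5604, -0.204, 0.1643]
tcp_rot: [[-0.119, 0.993, 0.0], [0.993, 0.119, -0.0], [-0.0, 0.0, -1.0]]
force: [0.2, 1.1, 0.2]
opening: 0.998
grasp_force: 0.0
[ 0.56038929 -0.20404426  0.16433319] 6.815163005453212
[535.9 -87.1] [136.2  77.4] 6.4 17689 [0.0714 0.0732 0.0781]
[ 556.1 -173.2] [119.   34.4] 6.5 5642 [0.0715 0.0732 0.0781]
```

View pics/w8.png

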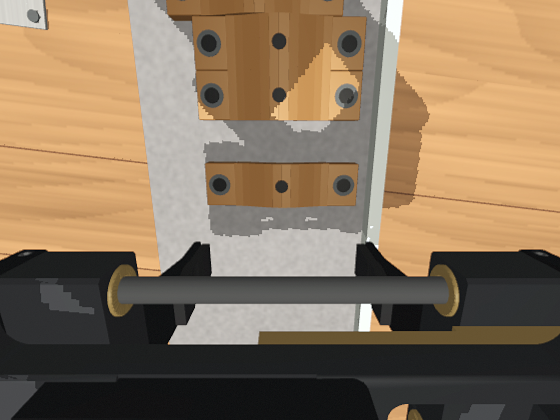

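Wrist view: retainer_4 (282,185) square, 20-odd mm from the three others (bottom edge row 120); nothing else nearby. Go down and push the row to the stop.

```bash
python3 -m handwheel '[[0,0,-0.02,0,0,0],[0,0,-0.04,0,0,0],[0,0,-0.055,0,0,0],[0,0,-0.066,0,0,0],[0,0,-0.073,0,0,0],[0,0,-0.0765,0,0,0],[0,0,-0.0765,0,0,0],[0,0,-0.0765,0,0,0]]'; python3 -m handwheel '[[-0.0008,0.006,0,0,0,0],[-0.0015,0.012,0,0,0,0],[-0.0022,0.018,0,0,0,0],[-0.0028,0.024,0,0,0,0],[-0.0034,0.029,0,0,0,0],[-0.0038,0.033,0,0,0,0],[-0.0041,0.036,0,0,0,0],[-0.0041,0.036,0,0,0,0]]'; python3 -m handwheel '[[-0.0001,0.001,0,0,0,0],[-0.0002,0.002,0,0,0,0],[-0.0003,0.0026,0,0,0,0],[-0.0003,0.0026,0,0,0,0],[-0.0003,0.0026,0,0,0,0],[-0.0003,0.0026,0,0,0,0],[-0.0003,0.0026,0,0,0,0],[-0.0003,0.0026,0,0,0,0]]'
```

```text
time_s: 23.62
position: [0.5607, -0.2043, 0.0879]
tcp_rot: [[-0.116, 0.993, 0.001], [0.993, 0.116, -0.0], [-0.001, 0.001, -1.0]]
force: [-0.1, -0.3, -0.7]
opening: 1.001
grasp_force: 0.0
time_s: 24.28
position: [0.5564, -0.1677, 0.0876]
tcp_rot: [[-0.117, 0.993, 0.0], [0.993, 0.117, -0.001], [-0.001, 0.0, -1.0]]
force: [0.6, -1.8, -0.2]
opening: 1.002
grasp_force: 0.7
time_s: 24.95
position: [0.5564, -0.1673, 0.0876]
tcp_rot: [[-0.117, 0.993, 0.001], [0.993, 0.117, -0.003], [-0.003, 0.001, -1.0]]
force: [0.5, -5.4, 0.3]
opening: 1.002
grasp_force: 3.0
```

```bash
python3 -m handwheel '[[-0.0001,0.001,0,0,0,0],[-0.0002,0.002,0,0,0,0],[-0.0003,0.003,0,0,0,0],[-0.0004,0.004,0,0,0,0],[-0.0005,0.005,0,0,0,0],[-0.0005,0.005,0,0,0,0],[-0.0005,0.005,0,0,0,0],[-0.0005,0.005,0,0,0,0]]'
```

```text
time_s: 25.62
position: [0.5565, -0.1668, 0.0878]
tcp_rot: [[-0.119, 0.993, 0.003], [0.993, 0.119, -0.01], [-0.01, 0.002, -1.0]]
force: [-2.6, -17.6, -1.8]
opening: 0.998
grasp_force: 8.8
```

Firm against the stop (17.6 N without movement). Back off, lift, turn 90° and go in front of the row for the push to the rail.

```bash
python3 -m handwheel '[[0.0007,-0.008,0,0,0,0],[0.0017,-0.018,0,0,0,0],[0.0017,-0.018,0.02,0,0,0],[0.0017,-0.018,0.05,0,0,0.04],[-0.01,-0.01,0.07,0,0,0.1],[-0.03,0,0.07,0,0,0.16],[-0.05,0.02,0.07,0,0,0.22],[-0.07,0.03,0.07,0,0,0.28]]'; python3 -m handwheel '[[-0.015,0.01,0,0,0,0.06],[-0.033,0.02,0,0,0,0.12],[-0.033,0.031,0,0,0,0.18],[-0.033,0.031,0,0,0,0.24],[-0.033,0.031,0,0,0,0.3],[-0.033,0.031,0,0,0,0.36],[-0.033,0.031,0,0,0,0.42],[-0.033,0.031,0,0,0,0.48]]'; python3 -m handwheel '[[0,0,0,0,0,0.0245],[0,0,0,0,0,0.0245],[0,0,0,0,0,0.0245],[0,0,0,0,0,0.0245],[0,0,0,0,0,0.0245],[0,0,0,0,0,0.0245],[0,0,0,0,0,0.0245],[0,0,0,0,0,0.0245]]'; python3 - <<'E'
from seg import *
s=bot.read_state(); print(s['position'],s['joint_positions'],np.degrees(np.arctan2(s['tcp_rot'][1][1],s['tcp_rot'][0][1])))
s,p,d=snap('top','t9.png')
for b in bars('top',p,d,.063,.09,box=(.35,.75,-.45,.1)): print('top',*b)
cv2.imwrite('pics/t9c.png',cv2.resize(p[130:300,130:450],None,fx=2.5,fy=2.5))
E
```

```text
time_s: 26.28
position: [0.4838, -0.1284, 0.1575]
tcp_rot: [[-0.63, 0.777, -0.001], [0.776, 0.63, 0.003], [0.003, 0.001, -1.0]]
force: [0.3, 0.4, -0.8]
opening: 1.001
grasp_force: 0.0
time_s: 26.95
position: [0.4519, -0.0987, 0.1572]
tcp_rot: [[-0.997, -0.071, -0.001], [-0.071, 0.997, 0.002], [0.001, 0.002, -1.0]]
force: [-0.3, -0.7, 1.1]
opening: 0.997
grasp_force: 0.0
time_s: 27.62
position: [0.4524, -0.0994, 0.1574]
tcp_rot: [[-0.993, -0.114, -0.0], [-0.114, 0.993, 0.0], [0.0, 0.0, -1.0]]
force: [0.2, -0.5, 0.5]
opening: 1.001
grasp_force: 0.0
[ 0.45238369 -0.09944678  0.157411  ] [-2.62653664e+01  2.65146402e+01  1.09927451e+02  4.05937238e-03
  4.35667884e+01 -1.22805832e+02] 96.5375236728475
top [553.  -87.9] [137.4 106. ] -81.1 1868 [0.0704 0.074  0.0792]
```

View pics/t9c.png

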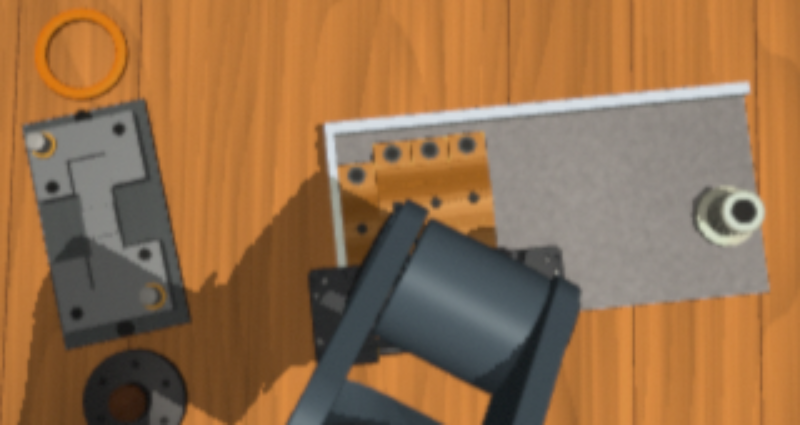

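Top view: row of four snug at the stop (crop cols 340–490), retainer_1 farther from the rail than the others; bushing and ring untouched. Push the outer two towards the rail.

```bash
python3 -m handwheel '[[-0.003,-0.0003,-0.02,0,0,0],[-0.003,-0.0003,-0.04,0,0,0],[-0.003,-0.0003,-0.05,0,0,0],[-0.003,-0.0003,-0.06,0,0,0],[-0.003,-0.0003,-0.067,0,0,0],[-0.003,-0.0003,-0.0695,0,0,0],[-0.003,-0.0003,-0.0695,0,0,0],[-0.003,-0.0003,-0.0695,0,0,0]]'; python3 -m handwheel '[[0.006,0.0007,0,0,0,0],[0.012,0.0014,0,0,0,0],[0.018,0.002,0,0,0,0],[0.023,0.0026,0,0,0,0],[0.028,0.0032,0,0,0,0],[0.032,0.0036,0,0,0,0],[0.035,0.004,0,0,0,0],[0.036,0.0041,0,0,0,0]]'; python3 -m handwheel '[[0.001,0.0001,0,0,0,0],[0.002,0.0002,0,0,0,0],[0.003,0.0003,0,0,0,0],[0.004,0.0004,0,0,0,0],[0.004,0.0004,0,0,0,0],[0.004,0.0004,0,0,0,0],[0.004,0.0004,0,0,0,0],[0.004,0.0004,0,0,0,0]]'
```

```text
time_s: 28.33
position: [0.4497, -0.0999, 0.0881]
tcp_rot: [[-0.993, -0.114, 0.0], [-0.114, 0.993, -0.0], [-0.0, -0.0, -1.0]]
force: [0.4, 0.5, -0.7]
opening: 1.0
grasp_force: 0.0
time_s: 29.0
position: [0.4852, -0.0954, 0.0878]
tcp_rot: [[-0.993, -0.114, -0.001], [-0.114, 0.993, 0.0], [0.001, 0.001, -1.0]]
force: [-6.8, -1.6, 3.3]
opening: 0.998
grasp_force: 3.3
time_s: 29.67
position: [0.4854, -0.0949, 0.0876]
tcp_rot: [[-0.993, -0.115, -0.009], [-0.115, 0.993, 0.002], [0.009, 0.003, -1.0]]
force: [-12.0, -4.4, 6.5]
opening: 0.999
grasp_force: 6.2
```

```bash
python3 -m handwheel '[[0.001,0.0001,0,0,0,0],[0.002,0.0002,0,0,0,0],[0.003,0.0003,0,0,0,0],[0.004,0.0004,0,0,0,0],[0.005,0.0005,0,0,0,0],[0.005,0.0005,0,0,0,0],[0.005,0.0005,0,0,0,0],[0.005,0.0005,0,0,0,0]]'; python3 -m handwheel '[[-0.004,-0.0005,0,0,0,0],[-0.01,-0.0012,0,0,0,0],[-0.018,-0.002,0,0,0,0],[-0.028,-0.0032,0,0,0,0],[-0.028,-0.0032,0,0,0,0],[-0.028,-0.0032,0,0,0,0],[-0.028,-0.0032,0,0,0,0],[-0.028,-0.0032,0,0,0,0]]' -0.56; python3 - <<'E'
from seg import *
s,p,d=snap('wrist','w10.png'); print(s['position'])
s,p,d=snap('scene','s10.png'); P=cloud('scene',d)
m=(P[...,0]>.4)&(P[...,0]<.72)&(P[...,1]<.05)&(P[...,1]>-.3)&(P[...,2]>.05)&(P[...,2]<.15)&(d>0)
v,u=np.nonzero(m); print(u.min(),u.max(),v.min(),v.max())
E
```

```text
time_s: 30.33
position: [0.4857, -0.0942, 0.0872]
tcp_rot: [[-0.993, -0.116, -0.019], [-0.116, 0.993, 0.003], [0.019, 0.005, -1.0]]
force: [-20.7, -9.7, 11.5]
opening: 0.998
grasp_force: 10.9
time_s: 31.0
position: [0.4674, -0.0982, 0.0881]
tcp_rot: [[-0.993, -0.114, 0.002], [-0.114, 0.993, -0.001], [-0.002, -0.001, -1.0]]
force: [0.3, 0.1, 1.1]
opening: 0.478
grasp_force: 0.0
[ 0.46739235 -0.09824523  0.08805917]
148 309 134 238
```

```bash
python3 -m handwheel '[[0,0,0,0,0,0],[0,0,0,0,0,0],[0,0,0,0,0,0],[0,0,0,0,0,0],[0.003,0.0003,0,0,0,0],[0.006,0.0007,0,0,0,0],[0.009,0.001,0,0,0,0],[0.012,0.0014,0,0,0,0]]'; python3 -m handwheel '[[0.003,0.0003,0,0,0,0],[0.006,0.0007,0,0,0,0],[0.009,0.001,0,0,0,0],[0.012,0.0014,0,0,0,0],[0.013,0.0015,0,0,0,0],[0.014,0.0016,0,0,0,0],[0.015,0.0017,0,0,0,0],[0.015,0.0017,0,0,0,0]]'; python3 -m handwheel '[[-0.004,-0.0005,0,0,0,0],[-0.01,-0.0012,0,0,0,0],[-0.018,-0.002,0,0,0,0],[-0.03,-0.0034,0,0,0,0],[-0.03,-0.0034,0.02,0,0,0],[-0.03,-0.0034,0.05,0,0,0],[-0.03,-0.0034,0.08,0,0,0],[-0.03,-0.0034,0.1,0,0,0]]' 1; python3 - <<'E'
from seg import *
s,p,d=snap('wrist','w11.png'); print(s['position'])
for b in bars('wrist',p,d,.065,.09,s): print(*b)
a=cv2.imread('pics/s10.png'); s,b,d=snap('scene','s11.png')
f=lambda x: cv2.resize(x[115:255,130:330],(400,280),interpolation=cv2.INTER_CUBIC)
cv2.imwrite('pics/v11.png',np.hstack([np.vstack([f(a),f(b)]),cv2.resize(p,(400,300))[:560] if 0 else np.pad(cv2.resize(p,(400,300)),((0,260),(0,0),(0,0)))]))
E
```

```text
time_s: 31.77
position: [0.4771, -0.0963, 0.0878]
tcp_rot: [[-0.993, -0.115, -0.004], [-0.115, 0.993, 0.001], [0.004, 0.001, -1.0]]
force: [-4.4, -2.9, 2.9]
opening: 0.221
grasp_force: 2.2
time_s: 32.43
position: [0.4857, -0.0944, 0.0873]
tcp_rot: [[-0.993, -0.117, -0.018], [-0.118, 0.993, 0.002], [0.017, 0.004, -1.0]]
force: [-19.0, -9.2, 8.9]
opening: 0.223
grasp_force: 9.7
time_s: 33.1
position: [0.4653, -0.0988, 0.1904]
tcp_rot: [[-0.993, -0.114, 0.006], [-0.114, 0.993, -0.002], [-0.005, -0.003, -1.0]]
force: [0.4, -0.2, -1.3]
opening: 0.742
grasp_force: 0.0
[ 0.4653374  -0.09883835  0.19043472]
[512.1 -95.1] [119.   32.5] -83.3 2860 [0.0705 0.0719 0.0731]
[572.6 -87.2] [136.2  36.6] -83.7 3427 [0.0724 0.0755 0.0784]
```

View pics/v11.png

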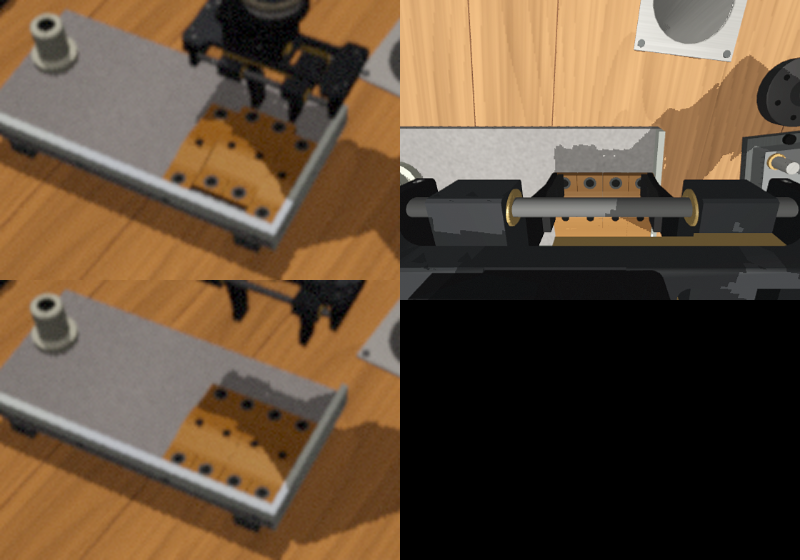

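All four look flush and against the rail (lower left crop, row 380–495), and the stop side looks closed. One last push in y to make the row snug, since the x pushes may have loosened it.

```bash
python3 -m handwheel '[[0.01,-0.01,0,0,0,-0.06],[0.02,-0.02,0,0,0,-0.12],[0.035,-0.03,0,0,0,-0.18],[0.05,-0.045,0,0,0,-0.24],[0.065,-0.06,0,0,0,-0.3],[0.08,-0.075,0,0,0,-0.36],[0.0953,-0.0913,0,0,0,-0.42],[0.0953,-0.0913,0,0,0,-0.48]]' 1; python3 -m handwheel '[[0,0,0,0,0,-0.06],[0,0,0,0,0,-0.12],[0,0,0,0,0,-0.18],[0,0,-0.01,0,0,-0.24],[0,0,-0.03,0,0,-0.3054],[0,0,-0.05,0,0,-0.3054],[0,0,-0.06,0,0,-0.3054],[0,0,-0.06,0,0,-0.3054]]'; python3 -c "
from h import *
s=bot.read_state();print(s['position'],s['opening'],np.degrees(np.arctan2(s['tcp_rot'][1][1],s['tcp_rot'][0][1])))
x=np.array(s['position'])*1000-[545.5,-206.6,0];print(x[0]*.9936+x[1]*.1132,-x[0]*.1132+x[1]*.9936)"
```

```text
time_s: 33.87
position: [0.5627, -0.1933, 0.1871]
tcp_rot: [[-0.658, 0.753, 0.006], [0.753, 0.658, -0.003], [-0.006, 0.002, -1.0]]
force: [0.1, -1.0, -0.1]
opening: 1.001
grasp_force: 0.0
time_s: 34.53
position: [0.5571, -0.1885, 0.1246]
tcp_rot: [[-0.115, 0.993, -0.005], [0.993, 0.115, 0.003], [0.004, -0.005, -1.0]]
force: [-0.4, -0.0, 0.3]
opening: 1.001
grasp_force: 0.0
[ 0.55709291 -0.18852596  0.12458093] 1.0012163936013303 6.584368483546497
13.564693660445956 16.64604776600321
```

```bash
python3 -m handwheel '[[0,0,-0.01,0,0,0],[0,0,-0.02,0,0,0],[0,0,-0.03,0,0,0],[0,0,-0.0365,0,0,0],[-0.0005,0.005,-0.0365,0,0,0],[-0.001,0.01,-0.0365,0,0,0],[-0.0016,0.014,-0.0365,0,0,0],[-0.0018,0.016,-0.0365,0,0,0]]'; python3 -m handwheel '[[-0.0003,0.003,0,0,0,0],[-0.0006,0.006,0,0,0,0],[-0.0009,0.008,0,0,0,0],[-0.0011,0.0095,0,0,0,0],[-0.0013,0.011,0,0,0,0],[-0.0015,0.0125,0,0,0,0],[-0.0015,0.013,0,0,0,0],[-0.0015,0.013,0,0,0,0]]'
```

```text
time_s: 35.2
position: [0.5569, -0.1727, 0.0919]
tcp_rot: [[-0.115, 0.993, 0.0], [0.993, 0.115, -0.0], [-0.0, 0.0, -1.0]]
force: [0.5, 0.6, 0.5]
opening: 1.0
grasp_force: 0.0
time_s: 35.87
position: [0.5567, -0.1665, 0.0922]
tcp_rot: [[-0.116, 0.993, 0.003], [0.993, 0.116, -0.01], [-0.011, 0.002, -1.0]]
force: [-2.9, -15.9, -2.8]
opening: 0.998
grasp_force: 7.8
```

```bash
python3 -m handwheel '[[0.0005,-0.005,0,0,0,0],[0.001,-0.015,0,0,0,0],[0.002,-0.03,0.0,0,0,0],[0.002,-0.035,0.03,0,0,0],[0.002,-0.035,0.06,0,0,0],[0.002,-0.035,0.1,0,0,0],[0.002,-0.035,0.13,0,0,0],[0.002,-0.035,0.13,0,0,0]]'; python3 -m handwheel '[[0,0,0,0,0,0],[0,0,0,0,0,0],[0,0,0,0,0,0],[0,0,0,0,0,0],[0,0,0,0,0,0],[0,0,0,0,0,0],[0,0,0,0,0,0],[0,0,0,0,0,0]]'; python3 - <<'E'
from seg import *
s,p,d=snap('wrist','w12.png'); print(s['position'],s['force'])
for b in bars('wrist',p,d,.064,.09,s): print(*b)
# rail/stop top points (z~76) grey, in the row's frame
P=cloud('wrist',d,s).reshape(-1,3); h=cv2.cvtColor(p,cv2.COLOR_BGR2HSV).reshape(-1,3)
E
```

```text
time_s: 36.53
position: [0.5612, -0.1982, 0.2285]
tcp_rot: [[-0.114, 0.993, 0.012], [0.993, 0.114, -0.007], [-0.008, 0.012, -1.0]]
force: [-0.3, -0.4, -0.1]
opening: 0.999
grasp_force: 0.0
time_s: 37.2
position: [0.5573, -0.1955, 0.221]
tcp_rot: [[-0.114, 0.993, -0.001], [0.993, 0.114, 0.0], [0.0, -0.001, -1.0]]
force: [-0.1, -0.2, -0.1]
opening: 1.001
grasp_force: 0.0
[ 0.55734574 -0.19550469  0.22101533] [-0.06130074 -0.15180969 -0.06684595]
[556.3 -88.5] [135.9 119.9] -83.5 18121 [0.0714 0.0733 0.078 ]
```

View pics/w12.png

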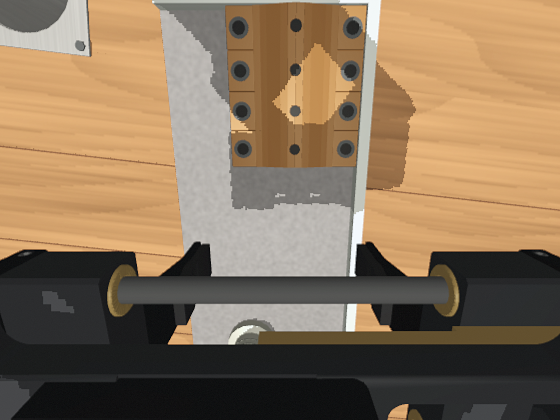

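The wrist view shows the four retainers as one closed 136 x 120 mm block. Its right ends are on the rail at col 360, and its top is at the stop at row 3. The arm is clear.

```bash
python3 -c "
from rig import bot
print(bot.hand_in())"
```

```text
the job is handed in; nothing more can be done
None
```

The job is handed in at about 37 s: all four retainers lie in one touching row against the rail and the end stop, nothing fell, and the bushing, lap and seal ring were never touched.

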